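# Ready a bonded cowl for curing: stow the tins, jack up the support, start the heater

## Task

Get the freshly bonded cowl ready to cure: first put every adhesive tin away upright in the divided crate, one per cell. Then turn the red knob to raise the jack until its platform just touches the underside of the cowl, supporting it but lifting it less than 4 mm off its yellow rests, and only then start the heater by pressing the white, the yellow and the green button fully down, one at a time in that order. Leave the cowl in its place on the jig and do not disturb the glue can, the phone or the thread spool.

Things in the scene. Friction and masses are not known exactly. Their poses are not given: they have to be found in the camera images.
- crate: open wooden crate, fixed to the bench, 159 x 159 mm and 42 mm high, outer walls 8 mm and floor 8 mm thick, divided by a cross 17 mm thick, as high as the walls, into 2 x 2 square cells of 63 mm; origin: centre of its underside; cell centres at x = +-40 mm, y = +-40 mm along its own axes
- tin1_mid (a point): centre (half-way up) of adhesive tin 1: upright closed cylinder 54 mm across, 78 mm high, 0.15 to 0.31 kg, half full so the weight sits low, steel with a yellow or orange label, standing on the bench; z along its axis. There are 2 to 4 such tins; an absent one reads None all along
- tin2_mid (a point): centre (half-way up) of adhesive tin 2: upright closed cylinder 54 mm across, 78 mm high, 0.15 to 0.31 kg, half full so the weight sits low, steel with a yellow or orange label, standing on the bench; z along its axis. There are 2 to 4 such tins; an absent one reads None all along
- tin3_mid (a point): centre (half-way up) of adhesive tin 3: upright closed cylinder 54 mm across, 78 mm high, 0.15 to 0.31 kg, half full so the weight sits low, steel with a yellow or orange label, standing on the bench; z along its axis. There are 2 to 4 such tins; an absent one reads None all along
- tin4_mid (a point): centre (half-way up) of adhesive tin 4: upright closed cylinder 54 mm across, 78 mm high, 0.15 to 0.31 kg, half full so the weight sits low, steel with a yellow or orange label, standing on the bench; z along its axis. There are 2 to 4 such tins; an absent one reads None all along
- tin1: adhesive tin 1 itself; origin: centre of its underside
- tin2: adhesive tin 2 itself; origin: centre of its underside
- tin3: adhesive tin 3 itself; origin: centre of its underside
- tin4: adhesive tin 4 itself; origin: centre of its underside
- jack: bonding jig with a built-in screw jack, fixed; grey base plate 270 x 210 mm, two yellow side rests carrying the cowl, tops 107 mm above the bench; origin: on the bench under the platform's centre; the knob lies 140 mm from it along the jig's own -x; a fixed low white heater (95 mm high) stands about 0.2 m beyond the platform on its +x side
- knob_grip (a point): grip point of the red jack knob, on its vertical axis, 67 mm above the bench: a bar 42 mm long, 14 mm thick and 32 mm high on a 44 mm disc (disc top 44 mm, bar top 74 mm above the bench). x runs along the bar, z up
- knob (a joint): angle of the knob in rad; it grows when turned clockwise seen from above, which raises the platform 20 mm per full turn (3.18 mm per rad). It stays where it is left (friction about 0.06 N m); it starts between 0 and 3.3 and stops at 12.6
- platform: aluminium jack platform, 110 x 130 mm, 10 mm thick; origin: centre of its TOP face (85 mm above the bench at knob angle 0)
- cowl: black covered instrument cowl (hood), 88 x 188 mm, about 60 mm high, 0.6 kg, lying loose on the two yellow rests above the platform; origin: centre of its flat underside, 107 mm above the bench
- key_white_top (a point): centre of the top face of the white round push button (26 mm across); its top stands 18 mm above the panel, 48 mm above the bench
- key_yellow_top (a point): centre of the top face of the yellow round push button (26 mm across); its top stands 18 mm above the panel, 48 mm above the bench
- key_green_top (a point): centre of the top face of the green round push button (26 mm across); its top stands 18 mm above the panel, 48 mm above the bench
- key_white (a joint): travel of the white button, 0 = up, 0.006 m = fully down (about 5 N); springs back
- key_yellow (a joint): travel of the yellow button, 0 = up, 0.006 m = fully down (about 5 N); springs back
- key_green (a joint): travel of the green button, 0 = up, 0.006 m = fully down (about 5 N); springs back
- panel: grey heater control panel, fixed, 62 x 170 mm, 30 mm high, carrying the three buttons in a row 50 mm apart along its y, in an order that varies; origin: centre of its underside
- gluecan: bystander: open white glue can, 108 mm across, 107 mm high; origin: centre of its underside
- phone: bystander: black phone lying flat, 72 x 148 x 9 mm; origin: centre of its underside
- spool: bystander: red thread spool, 44 mm across, 56 mm high; origin: centre of its underside
There are look-alikes about, which are no part of the job. Leave any blue or turquoise look-alike of the tin1 alone.

How it is judged:
On the way, in this order (a step that is already met when the one before it is completed fails the run):
1. every tin stands upright in a cell of the crate, released (x of tin1_mid in the frame of crate between -0.07 and 0.07 m and y of tin1_mid in the frame of crate between -0.07 and 0.07 m and z of each of tin1_mid, tin2_mid, tin3_mid, tin4_mid in the frame of crate below 0.053 m and angle between each of tin1_mid, tin2_mid, tin3_mid, tin4_mid's own z axis and vertical below 0.15 rad and contact force between the fingers and tin1 below 0.1 N and linear speed of each of tin1, tin2, tin3, tin4 below 0.03 m/s and x of tin2_mid in the frame of crate between -0.07 and 0.07 m and y of tin2_mid in the frame of crate between -0.07 and 0.07 m and contact force between the fingers and tin2 below 0.1 N and x of tin3_mid in the frame of crate between -0.07 and 0.07 m and y of tin3_mid in the frame of crate between -0.07 and 0.07 m and contact force between the fingers and tin3 below 0.1 N and x of tin4_mid in the frame of crate between -0.07 and 0.07 m and y of tin4_mid in the frame of crate between -0.07 and 0.07 m and contact force between the fingers and tin4 below 0.1 N), for 0.2 s.
2. the jack platform touches the cowl, which is lifted less than 4 mm (contact force between platform and cowl above 0.3 N and z of cowl in the frame of jack below 0.111 m), for 0.3 s.
3. the white button is pressed down alone (value of joint key_white above 0.004 m and value of joint each of key_yellow, key_green below 0.002 m), for 0.05 s.
4. the yellow button is pressed down alone (value of joint key_yellow above 0.004 m and value of joint each of key_white, key_green below 0.002 m), for 0.05 s.
5. the green button is pressed down alone (value of joint key_green above 0.004 m and value of joint each of key_white, key_yellow below 0.002 m), for 0.05 s.
At the end, for the whole second after the job is handed in: Every tin stands upright (within 0.15 rad) on the floor of a crate cell, released and at rest; the platform touches the cowl (over 0.3 N), which is lifted less than 4 mm off its rests and is within 10 mm of its place; all buttons are up again; the bystanders are within 30 mm of their places (all of step 1 and all of step 2 and distance of cowl from where it was at the start of the episode below 0.01 m and value of joint each of key_white, key_yellow, key_green below 0.002 m and distance of each of gluecan, phone, spool from where it was at the start of the episode below 0.03 m).
It fails at once if the cowl is shifted or lifted by more than 15 mm (distance of cowl from where it was at the start of the episode above 0.015 m).
It fails at once if a button is pressed before the platform has been raised to the cowl (z of cowl in the frame of platform above 0.002 m and value of joint any of key_white, key_yellow, key_green above 0.004 m).
It fails at once if the big white glue can is moved by more than 30 mm (distance of gluecan from where it was at the start of the episode above 0.03 m).
It fails at once if the phone is moved by more than 30 mm (distance of phone from where it was at the start of the episode above 0.03 m).
It fails at once if the thread spool is moved by more than 30 mm (distance of spool from where it was at the start of the episode above 0.03 m).
Of tin1, tin2, tin3, tin4 only 2 to 4 are there at a start; the rules pass over those that are not, and their reading is None.
At some moment in a run one of tin1, tin2, tin3, tin4 may be knocked a few centimetres aside while the robot is not near it.
It also fails if it takes over 210 s, if anything falls off the work surface, if the arm or the gripper's body presses on something with over 40 N, if the wrist force passes 120 N, or if a joint passes its speed limit or range.

## Robot

A 7-joint arm with a two-finger parallel gripper is mounted at the origin on the work surface. World frame = base frame: x ahead of the robot, y to its left, z up, the work surface at z = 0. Lengths are in m, angles in rad, forces in N, time in s.
With the tool pointing down it reaches from about 0.425 to 0.95 m from the base axis. Payload 4.7 kg.
Tool frame: the origin (TCP) lies at the very end of the fingers, on their centre line; the grasp point (between the pads) lies 19 mm behind it (bot.grip_depth is the distance from the TCP to the grasp point, in m); y points along the fingers, z is the direction in which the jaws open and shut, and the axes are right-handed (so a half turn about y gives the same grasp; the last joint's range is limited). The gripper opens to 85 mm and grips with 20 to 120 N. Pads are 22 mm wide; open, the fingers measure 114 mm over their backs; the gripper's body (76 mm by 85 mm) begins 54 mm behind the grasp point. The pads swing forward as they close: fully open they stand 13 mm farther back than shut.
Start: joints at [1.083, 0.469, -0.049, 1.532, 0.024, 1.141, -0.082], TCP at [0.299, -0.605, 0.231] pointing down, gripper open.
Joint ranges: [-2.59, 2.59], [-0.33, 1.99], [-1.39, 1.29], [0.1, 2.45], [-1.04, 4.18], [0.21, 1.99], [-2.66, 2.66]. Speed limits (rad/s): [2.57, 2.57, 3.14, 3.14, 3.14, 3.14, 3.14].

## Interface

Orientations are given as [roll, pitch, yaw] about the fixed x, y, z axes, in that order (R = Rz(yaw) Ry(pitch) Rx(roll)).
In Python, from workcell import bot, cams gives the robot as it stands. The module is installed in compiled form; this text tells all that it offers.
- The arm moves only by the tool servo_tool, never from a script. Its argument "increments" is a list of rows, each a list of 4 numbers: the shift along the world's x, y, z in m, then the turn about the world's z in degrees. In form: [[tx, ty, tz, yaw], ...]. A call has 1 to 8 rows; each row is the pose to reach, as a shift and turn from the pose commanded when the call began; what a row does not reach only later rows make up. A row lasts 1/8 s, in which the tool goes at most 62.5 mm and 10.7 degrees, less where a joint would pass 70% of its speed; a pose out of reach is approached as far as the arm can. A call with a gripper value outside its range is refused whole. "jaw" is the finger opening in m, from 0 to 0.0854, set as the call begins (left out, the last holds). The fingers move at their own pace and stop on an object; "newtons" is the grip in N (left out, the last holds). Time passes only in rows, so rows that repeat a pose let the fingers close. It gives the time, the measured TCP pose, the force and the opening at its end, in the units of the state.
- bot.read_state(): the state, without advancing time (a new reading comes with each control period).
- cams.capture(name): name is "scene" or "top"; returns (picture, depth): 420x560x3 uint8, red, green, blue; 420x560 float32, m along the optical axis (not along the pixel's ray), 0 where there is no reading.
- cams.calibration(name): a dict with "fx", "fy", "cx", "cy" (pixels), "R" (3x3) and "t" (3): a world point X has camera coordinates R X + t. Camera axes: x right, y down, z forward; pixel columns grow to the right and rows downward; lengths in m; the calibration is good to about 2 mm. A picture is of the moment at which its call begins. calibration takes no time and is no camera call.
- bot.sign_off(): hands the job in, once; it reports no verdict.
The state is a dict: "time": time; "q": joint angles; "joint_vel": joint speeds; "joint_efforts": joint torques, N m; "tcp_pos": TCP position; "orientation": TCP orientation; "contact_force": force on the tool from outside, world axes, zero at the start; "torque": the same for the moment, N m; "gripper_width": finger opening in m.
Only numpy, scipy, OpenCV 4.12 (cv2) and the standard library are available. Lean on these libraries where they do the work, as an engineer would, in place of code of your own. Each camera call takes 0.05 s, during which the arm holds its last target.

## Working session

There is one attempt and no reset: what is moved stays moved. The work goes in short steps, Python scripts to look and compute and a tool call to move; the robot and the scene stay as the last step left them, time stands still between calls to the robot, and variables do not carry over. Pictures are saved under pics/ and viewed, and the job is handed in when it is done.

Besides the shell and the picture viewer there is one more tool, called after "Call:" as name(argument=value, ...) on one line, values as JSON. servo_tool: Moves the arm, as the interface text tells. Its arguments: {"type":"object","properties":{"increments":{"type":"array","items":{"type":"array","items":{"type":"number"}}},"jaw":{"type":"number"},"newtons":{"type":"number"}},"required":["increments"]}

```bash
mkdir -p pics
cat > h.py <<'E'
import numpy as np, cv2
from workcell import bot, cams
def cap(name,fn=None):
    im,d=cams.capture(name)
    if fn: cv2.imwrite('pics/'+fn,im[:,:,::-1])
    return im,d
def cloud(name,d):
    c=cams.calibration(name); R=np.array(c['R']);t=np.array(c['t'])
    v,u=np.mgrid[0:d.shape[0],0:d.shape[1]]
    P=np.stack([(u-c['cx'])/c['fx']*d,(v-c['cy'])/c['fy']*d,d],-1)
    return (P-t)@R
E
python3 - <<'E'
from h import *
print(bot.read_state())
for n in ('top','scene'):
    im,d=cap(n,n+'0.png'); c=cams.calibration(n); print(c, -np.array(c['R']).T@np.array(c['t']))
    np.savez(n+'0.npz',im=im,d=d,P=cloud(n,d))
E
```

```text
{'time': 0.0, 'q': array([ 1.08307075,  0.46947234, -0.04862123,  1.53370262,  0.0240976 ,
        1.14098416, -0.08227914]), 'joint_vel': array([-3.43810022e-04,  1.22950461e-03, -5.70088854e-04, -7.17389459e-04,
       -2.04310253e-05,  6.26771637e-04, -1.71709459e-03]), 'joint_efforts': array([ 5.94365611e-04, -5.10306144e+01, -4.70095198e-02, -2.37713045e+01,
        1.04435073e-02,  7.43106444e-03,  6.30560308e-06]), 'tcp_pos': array([ 0.29871933, -0.60464947,  0.23023699]), 'orientation': array([-1.57277633e+00, -5.83066886e-05, -2.68269188e+00]), 'contact_force': array([ 0.49967638,  0.59952485, -0.49255308]), 'torque': array([0.01152099, 0.02999222, 0.01047812]), 'gripper_width': 0.08546231163355525}
{'fx': 439.6710625615845, 'fy': 439.6710625615845, 'cx': 283.66836563619216, 'cy': 215.12419456133154, 'R': array([[-8.90272737e-04, -9.99990232e-01, -4.32943361e-03],
       [-9.93052074e-01,  1.39353436e-03, -1.17667483e-01],
       [ 1.17672367e-01,  4.19459687e-03, -9.93043614e-01]]), 't': array([0.02448273, 0.57627283, 1.166259  ])} [0.43505427 0.01878745 1.22606062]
{'fx': 443.1498430156271, 'fy': 443.1498430156271, 'cx': 279.2840826652235, 'cy': 207.826146987731, 'R': array([[-0.76165481,  0.647981  , -0.00160782],
       [ 0.50304846,  0.58972944, -0.63179224],
       [-0.40844119, -0.4820164 , -0.77513611]]), 't': array([ 0.4401716 , -0.22436853,  1.34792405])} [0.99867475 0.4968154  0.90377802]
```

```bash
ls .
```

```text
h.py
pics
scene0.npz
top0.npz
```

View pics/top0.png

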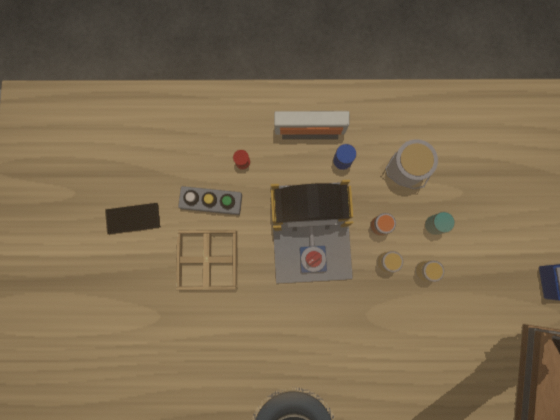

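View pics/scene0.png

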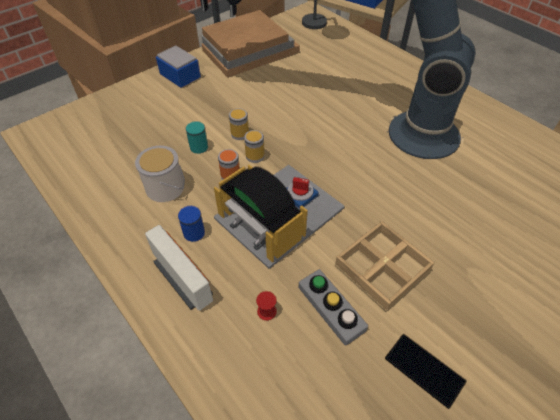

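```bash
cat > an.py <<'E'
from h import *
z=np.load('top0.npz');im=z['im'];P=z['P']
hsv=cv2.cvtColor(im,cv2.COLOR_RGB2HSV)
def at(u,v): return P[v,u].round(4)
for n,(u,v) in dict(o=(385,225),y1=(391,262),y2=(433,271),turq=(443,222),blue=(345,154),can=(416,160),spool=(241,158),knob=(313,259)).items():
    # top-surface points near
    x=P[v-16:v+17,u-16:u+17].reshape(-1,3); hmax=np.percentile(x[:,2],95)
    s=x[(x[:,2]>hmax-.006)]
    c,r=cv2.minEnclosingCircle(s[:,:2].astype(np.float32))
    print(n,at(u,v),'hmax',hmax.round(4),'mean',s.mean(0).round(4),'circ',np.round(c,4),round(r,4))
for n,(u,v) in dict(w=(190,198),y=(209,199),g=(227,201)).items():
    x=P[v-10:v+11,u-10:u+11].reshape(-1,3); s=x[x[:,2]>.042]; print(n,at(u,v),s.mean(0).round(4),len(s))
def rect(u0,u1,v0,v1,lo,hi):
    x=P[v0:v1,u0:u1].reshape(-1,3); s=x[(x[:,2]>lo)&(x[:,2]<hi)]
    r=cv2.minAreaRect(s[:,:2].astype(np.float32)); return [np.round(r[0],4),np.round(r[1],4),round(r[2],2),len(s)]
print('crate',rect(165,250,220,300,.036,.05))
print('panel',rect(170,250,178,222,.022,.036))
print('phone',rect(95,170,195,240,.005,.02))
print('cowl',rect(265,360,175,235,.115,.2))
print('jigbase',rect(262,362,180,295,.004,.03))
x=P[240:280,295:332].reshape(-1,3); s=x[x[:,2]>.066]; r=cv2.minAreaRect(s[:,:2].astype(np.float32));print('bar',r,s.mean(0),len(s))
s=x[(x[:,2]>.036)&(x[:,2]<.05)]; print('disc',cv2.minEnclosingCircle(s[:,:2].astype(np.float32)))
E
python3 an.py
python3 - <<'E'
from h import *
im=cv2.imread('pics/top0.png')
cv2.imwrite('pics/top0z.png',cv2.resize(im[170:300,260:460],None,fx=4,fy=4,interpolation=cv2.INTER_CUBIC))
E
```

```text
o [ 0.5443 -0.2409  0.082 ] hmax 0.0818 mean [ 0.547  -0.2361  0.1044] circ [ 0.4967 -0.124 ] 0.1556
y1 [ 0.4482 -0.2535  0.0829] hmax 0.0814 mean [ 0.449  -0.2541  0.0929] circ [ 0.4468 -0.1323] 0.1517
y2 [ 0.425  -0.3628  0.0771] hmax 0.0815 mean [ 0.4248 -0.3556  0.0993] circ [ 0.4274 -0.185 ] 0.204
turq [ 0.5522 -0.3933  0.0797] hmax 0.0815 mean [ 0.5512 -0.3933  0.0829] circ [ 0.4977 -0.2009] 0.2286
blue [ 0.7347 -0.14    0.0805] hmax 0.0817 mean [ 0.7323 -0.1393  0.0949] circ [ 0.5978 -0.0678] 0.1844
can [ 0.7105 -0.3193  0.1107] hmax 0.1133 mean [ 0.71   -0.3188  0.1153] circ [ 0.5915 -0.1706] 0.2457
spool [0.7303 0.1397 0.0566] hmax 0.0585 mean [0.7264 0.1387 0.0818] circ [0.5938 0.0834] 0.1715
knob [ 0.4563 -0.0526  0.075 ] hmax 0.0738 mean [ 0.4562 -0.0523  0.1138] circ [ 0.4496 -0.0275] 0.0486
w [0.6215 0.2774 0.05  ] [0.6205 0.2731 0.066 ] 135
y [0.6187 0.2259 0.0498] [0.6151 0.2231 0.0725] 144
g [0.6125 0.1765 0.0539] [0.6141 0.1774 0.0485] 143
crate [array([0.4564, 0.2332]), array([0.158 , 0.1598]), 0.02, 1326]
panel [array([0.6194, 0.2289]), array([0.1708, 0.0626]), 84.1, 811]
phone [array([0.5752, 0.4476]), array([0.1244, 0.2071]), 1.03, 1407]
cowl [array([ 0.5971, -0.0471]), array([0.1112, 0.205 ]), 3.07, 2591]
jigbase [array([ 0.5208, -0.0544]), array([0.2791, 0.3177]), 89.89, 4062]
bar ((0.44551539421081543, -0.02926131710410118), (0.019109562039375305, 0.09647435694932938), 23.486770629882812) [ 0.45558887 -0.05054197  0.13774841] 91
disc ((0.4527263343334198, -0.05153891444206238), 0.03834988921880722)
```

View pics/top0z.png

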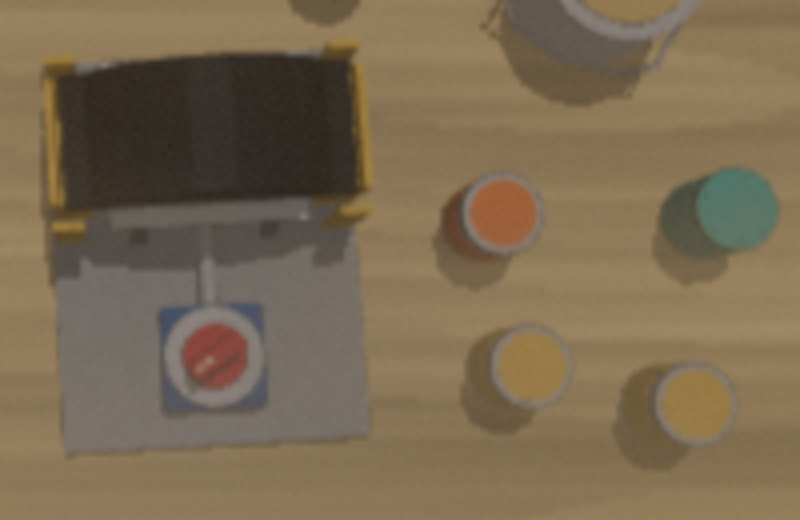

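```bash
cat > an2.py <<'E'
from h import *
def run(fn='top0.npz'):
    z=np.load(fn);im=z['im'];d=cv2.medianBlur(z['d'],3);P=cloud('top',d)
    def top(n,u,v,h,r,tol=.008):
        w=22
        x=P[v-w:v+w+1,u-w:u+w+1].reshape(-1,3); c0=P[v,u,:2]
        s=x[(abs(x[:,2]-h)<tol)&(np.hypot(*(x[:,:2]-c0).T)<r*1.5)]
        (c,rr)=cv2.minEnclosingCircle(s[:,:2].astype(np.float32)); 
        print(n,'mean',s.mean(0).round(4),'circ',np.round(c,4),round(rr,4),len(s))
    for n,u,v,h,r in [('o',385,225,.08,.027),('y1',391,262,.08,.027),('y2',433,271,.08,.027),('turq',443,222,.08,.027),('blue',345,154,.08,.027),('can',416,160,.107,.054),('spool',241,158,.056,.022),('w',190,198,.048,.013),('y',209,199,.048,.013),('g',227,201,.048,.013),('disc',313,259,.044,.022)]:
        top(n,u,v,h,r)
    x=P[240:280,295:332].reshape(-1,3); s=x[(x[:,2]>.06)&(x[:,2]<.09)]
    r=cv2.minAreaRect(s[:,:2].astype(np.float32));print('bar',r,s.mean(0),len(s))
    c=s[:,:2]-s[:,:2].mean(0); U,S,V=np.linalg.svd(c); print('bar axis deg',np.degrees(np.arctan2(V[0,1],V[0,0])),S)
    print((P[250:270,300:326,2]*1000).astype(int)[::1])
run()
E
python3 an2.py
python3 - <<'E'
import cv2
im=cv2.imread('pics/top0.png')
cv2.imwrite('pics/knobz.png',cv2.resize(im[244:274,293:333],None,fx=16,fy=16,interpolation=cv2.INTER_NEAREST))
im=cv2.imread('pics/scene0.png')
cv2.imwrite('pics/knobs.png',cv2.resize(im[160:220,265:345],None,fx=9,fy=9,interpolation=cv2.INTER_CUBIC))
E
```

```text
o mean [ 0.5492 -0.2418  0.0789] circ [ 0.5497 -0.2427] 0.0278 348
y1 mean [ 0.4494 -0.2572  0.0788] circ [ 0.4499 -0.2584] 0.0278 360
y2 mean [ 0.425  -0.3622  0.079 ] circ [ 0.4249 -0.3637] 0.0277 360
turq mean [ 0.5518 -0.394   0.0787] circ [ 0.5519 -0.3948] 0.0278 349
blue mean [ 0.7355 -0.1416  0.0788] circ [ 0.7365 -0.1428] 0.0281 331
can mean [ 0.7117 -0.3207  0.1092] circ [ 0.712  -0.3221] 0.0551 1350
spool mean [0.7325 0.1415 0.0566] circ [0.7328 0.1415] 0.0217 198
w mean [0.6217 0.276  0.0472] circ [0.623  0.2774] 0.0191 147
y mean [0.6179 0.2257 0.047 ] circ [0.6189 0.2266] 0.0192 147
g mean [0.6126 0.1766 0.0473] circ [0.613  0.1767] 0.0194 152
disc mean [ 0.4563 -0.0535  0.0404] circ [ 0.4567 -0.0534] 0.0321 328
bar ((0.4569768011569977, -0.05481625348329544), (0.013903399929404259, 0.04117923229932785), 35.15776062011719) [ 0.45689839 -0.05452763  0.07395444] 84
bar axis deg 125.78648435037637 [0.10689865 0.03624558]
[[28 30 30 31 31 36 37 38 38 38 38 38 37 37 37 37 35 35 38 38 38 33 32 32
  31 28]
 [30 30 31 31 34 36 37 37 37 37 40 41 42 43 42 40 40 35 38 37 37 36 34 3
[... 805 characters left out ...]
72 46 46 45 45 45 38 37 36
  36 35]
 [23 33 37 38 37 37 42 73 76 76 77 75 75 73 44 44 44 45 44 44 42 38 37 38
  37 34]
 [23 32 36 36 36 36 38 66 72 73 73 73 72 47 43 43 44 44 44 44 41 39 38 39
  37 29]
 [16 32 35 36 35 35 36 44 71 72 72 71 47 45 43 43 43 44 44 42 39 38 38 38
  36 29]
 [15 31 33 35 36 36 36 37 43 46 46 46 45 46 46 46 44 44 44 39 38 37 37 35
  35 29]
 [14 30 32 34 37 37 35 36 38 40 42 44 44 44 45 45 42 41 39 38 37 37 37 34
  31 29]
 [14 29 32 33 36 36 36 36 37 38 37 37 42 43 40 40 40 38 38 37 37 36 35 33
  30 28]
 [13 29 30 30 33 36 36 36 37 37 37 37 38 38 37 37 37 37 37 37 36 34 33 30
  29 28]
 [15 29 30 31 32 32 35 36 36 37 37 37 37 34 35 36 37 37 36 35 35 33 33 31
  31 29]]
```

View pics/knobz.png

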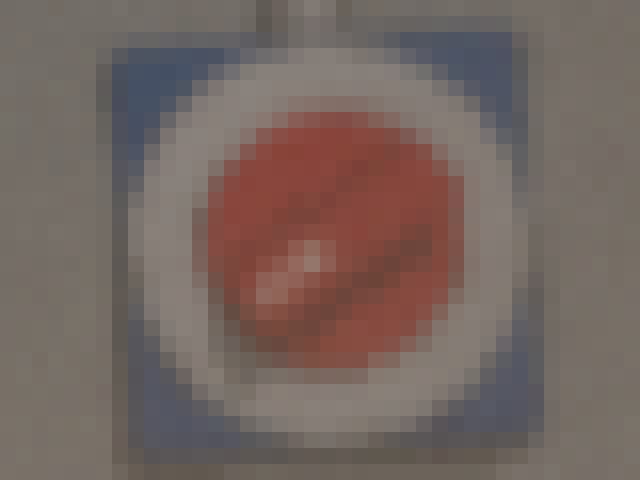

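View pics/knobs.png

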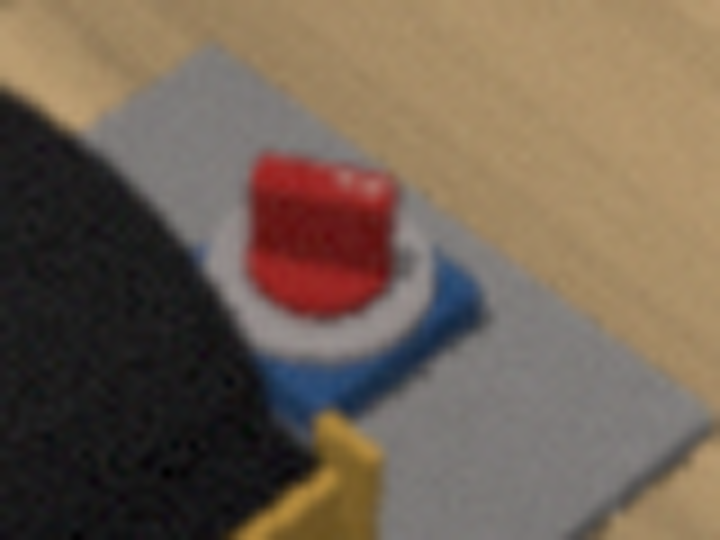

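Run:
```python
from h import *
z=np.load('top0.npz');d=cv2.medianBlur(z['d'],3);P=cloud('top',d)
print((P[208:230,285:342:4,2]*1000).astype(int))
x=P[205:232,270:355].reshape(-1,3); s=x[(x[:,2]>.08)&(x[:,2]<.104)&(x[:,0]<.555)&(abs(x[:,1]+.05)<.06)]
print(len(s),np.percentile(s[:,2],[10,30,50,70,90]), s.mean(0))
# jig base orientation
x=P[228:295,262:362].reshape(-1,3); s=x[(x[:,2]>.006)&(x[:,2]<.026)]
print(cv2.minAreaRect(s[:,:2].astype(np.float32)),np.median(s[:,2]))
z=np.load('scene0.npz');d=cv2.medianBlur(z['d'],3);P=cloud('scene',d)
x=P.reshape(-1,3);s=x[(x[:,2]>.083)&(x[:,2]<.104)&(x[:,0]>.50)&(x[:,0]<.70)&(abs(x[:,1]+.05)<.055)]
print(len(s),np.percentile(s[:,2],[10,30,50,70,90]), s.mean(0))
for n,c in dict(o=(.549,-.242),y1=(.4495,-.2575),y2=(.425,-.363)).items():
    s=x[(abs(x[:,2]-.079)<.006)&(np.hypot(x[:,0]-c[0],x[:,1]-c[1])<.04)]; print(n,s.mean(0),cv2.minEnclosingCircle(s[:,:2].astype(np.float32)))
s=x[(abs(x[:,2]-.042)<.004)&(np.hypot(x[:,0]-.456,x[:,1]-.233)<.13)];print(cv2.minAreaRect(s[:,:2].astype(np.float32)))
```

```text
[[140 149 154 160 164 166 166 167 168 167 162 161 155 148 133]
 [139 149 154 161 163 165 165 166 167 167 162 160 155 149 134]
 [137 150 154 160 163 167 165 166 167 166 164 160 153 148 134]
 [138 149 154 161 163 165 166 166 166 165 164 160 155 148 134]
 [138 149 154 160 163 165 167 166 164 166 164 159 155 147 135]
 [139 149 155 161 163 165 167 166 167 166 164 160 156 149 134]
 [139 148 155 160 163 165 168 166 167 165 163 160 154 147 134]
 [139 148 155 160 162 166 168 166 166 166 163 161 155 150 135]
 [138 148 154 160 163 166 167 167 166 165 162 157 154 146 137]
 [138 149 154 160 163 165 163 166 165 162 120 118 116 120 128]
 [137 149 154 158 162 161 118 117 117 116 117 116 115 116 115]
 [137 147 151 117 119 116 114 115 116 115 114 115 113 112  71]
 [134 119 118 116 116 114 112 114 113 113  91  92  90  90  45]
 [118 114 115 112 114 111  92  90  91  91  89  88  88  21  18]
 [115 109  89  91  90  90  89  90  88  90  88  88  87  16  13]
 [ 14  89  89  90  88  89  88  89  89  90  89  87  89  13  11]
 [ 13  90  89  89  88  90  87  89  89  89  89  87  88  13  13]
 [ 13  90  89  89  88  90  87
[... 339 characters left out ...]
9043783] [ 0.54775628 -0.04725694  0.08874903]
((0.4708385169506073, -0.05436963587999344), (0.1507522612810135, 0.2124861776828766), 2.266864538192749) 0.012994412411786784
371 [0.08713086 0.08840451 0.08892641 0.0894309  0.09004666] [ 0.64443348 -0.04838433  0.08877153]
o [ 0.55307176 -0.2398537   0.07880494] ((0.5515009760856628, -0.2434476613998413), 0.02845737896859646)
y1 [ 0.45327865 -0.25610644  0.07860886] ((0.4511737823486328, -0.2586141526699066), 0.028114445507526398)
y2 [ 0.42862895 -0.36073546  0.07902598] ((0.42677199840545654, -0.36413538455963135), 0.02768591418862343)
((0.4578106999397278, 0.23267224431037903), (0.16053001582622528, 0.15957802534103394), 0.5459555983543396)
```

Call:
servo_tool(increments=[[0.019,0.043,0,4],[0.038,0.087,0,8],[0.057,0.13,0,12],[0.075,0.174,0,16],[0.094,0.217,0,19],[0.113,0.26,0,19],[0.132,0.304,0,19],[0.151,0.347,0,19]], jaw=0.0854, newtons=40)

```text
time: 1.1
tcp_pos: [0.4502, -0.2566, 0.2311]
orientation: [-1.571, -0.0, -2.351]
contact_force: [1.0, -0.1, -0.1]
gripper_width: 0.0857
```

Call:
servo_tool(increments=[[0,-0.001,-0.05,0],[0,-0.001,-0.1,0],[0,-0.001,-0.14,0],[0,-0.001,-0.17,0],[0,-0.001,-0.19,0],[0,-0.001,-0.19,0]])

```text
time: 1.85
tcp_pos: [0.4486, -0.2585, 0.0398]
orientation: [-1.575, -0.001, -2.351]
contact_force: [0.1, 0.7, -0.6]
gripper_width: 0.0855
```

Call:
servo_tool(increments=[[0,0,0,0],[0,0,0,0],[0,0,0,0],[0,0,0,0],[0,0,0,0],[0,0,0,0]], jaw=0.045, newtons=40)

```text
time: 2.6
tcp_pos: [0.4507, -0.2595, 0.0425]
orientation: [-1.569, 0.001, -2.351]
contact_force: [-1.3, 0.3, 5.7]
gripper_width: 0.0531
```

Call:
servo_tool(increments=[[0,0,0.03,0],[0,0,0.07,0],[0,0,0.12,0],[0,0,0.17,0],[0,0,0.2,0],[0,0,0.2,0]])

```text
time: 3.35
tcp_pos: [0.451, -0.2597, 0.2436]
orientation: [-1.566, 0.001, -2.351]
contact_force: [-0.0, 0.1, -1.7]
gripper_width: 0.0529
```

Run:
```python
from h import *
print(bot.read_state()['q'])
im,d=cap('scene','s1.png'); im,d=cap('top','t1.png'); np.savez('top1.npz',im=im,d=d)
```

```text
[ 0.68845615  0.21899155 -0.28952197  1.87227436  0.07226223  1.05490813
 -0.41042983]
```

View pics/s1.png

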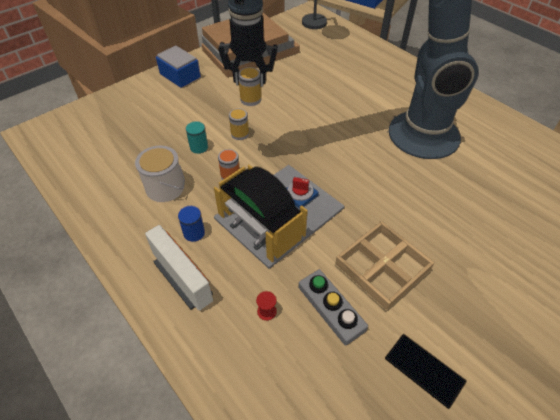

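Call:
servo_tool(increments=[[0,0.05,0,0],[0,0.1,0,0],[0,0.16,0,0],[0.01,0.22,0,0],[0.02,0.28,0,0],[0.03,0.34,0,0],[0.04,0.4,0,0],[0.046,0.45,0,0]])

```text
time: 4.45
tcp_pos: [0.495, 0.1927, 0.2392]
orientation: [-1.573, -0.003, -2.35]
contact_force: [0.9, -0.3, -1.4]
gripper_width: 0.0529
```

Call:
servo_tool(increments=[[0,0.04,0,0],[0,0.07,0,0],[0,0.083,0,0],[0,0.083,-0.04,0],[0,0.083,-0.09,0],[0,0.083,-0.13,0],[0,0.083,-0.13,0]])

```text
time: 5.32
tcp_pos: [0.4937, 0.2707, 0.1075]
orientation: [-1.573, -0.009, -2.352]
contact_force: [0.7, 0.1, -1.3]
gripper_width: 0.0531
```

Run:
```python
from h import *
s=bot.read_state();print(s['tcp_pos'],s['orientation'],s['q'])
im,d=cap('scene','s2.png'); np.savez('sc2.npz',im=im,d=d); 
cv2.imwrite('pics/s2z.png',cv2.resize(im[180:320,300:450,::-1],None,fx=4,fy=4))
d=cv2.medianBlur(d,3);x=cloud('scene',d).reshape(-1,3)
h=s['tcp_pos'][2]
s=x[(x[:,2]<h-.005)&(x[:,2]>.055)&(np.hypot(x[:,0]-.497,x[:,1]-.273)<.06)]
print(len(s),s.min(0),s.max(0))
# fit circle r=27mm to side
from scipy.optimize import least_squares
f=least_squares(lambda c:np.hypot(s[:,0]-c[0],s[:,1]-c[1])-.027,[.497,.273],loss='soft_l1',f_scale=.002);print(f.x)
```

```text
[0.49365884 0.27070399 0.1075287 ] [-1.57269188 -0.00919231 -2.35216064] [-0.1525061   0.49413919 -0.55534211  1.89196628  0.33583325  0.85854945
 -1.66054123]
228 [0.48499812 0.24732928 0.06394218] [0.52279535 0.29780846 0.10208199]
[0.4948445  0.27061817]
```

View pics/s2z.png

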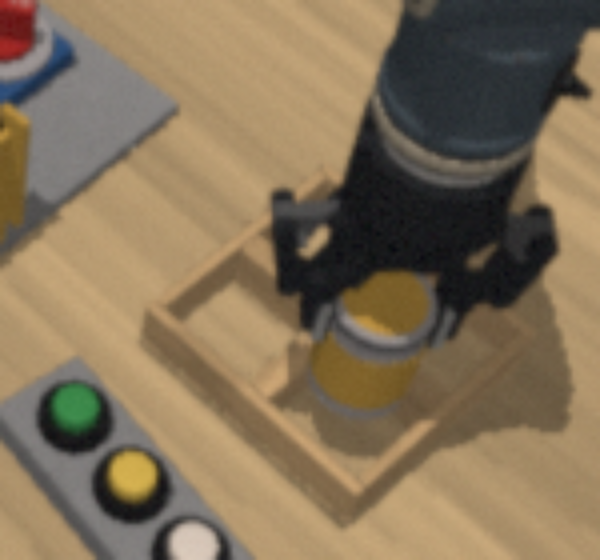

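Call:
servo_tool(increments=[[0.002,0.002,0,0],[0.002,0.002,-0.02,0],[0.002,0.002,-0.035,0],[0.002,0.002,-0.047,0],[0.002,0.002,-0.055,0],[0.002,0.002,-0.056,0]])

```text
time: 6.12
tcp_pos: [0.4976, 0.2757, 0.0546]
orientation: [-1.571, -0.001, -2.351]
contact_force: [-0.3, 0.3, -2.0]
gripper_width: 0.0535
```

Call:
servo_tool(increments=[[0,-0.001,-0.002,0],[0,-0.001,-0.003,0],[0,-0.001,-0.003,0]])

```text
time: 6.5
tcp_pos: [0.4981, 0.2748, 0.0526]
orientation: [-1.571, 0.0, -2.351]
contact_force: [0.7, -0.4, -1.5]
gripper_width: 0.0527
```

Call:
servo_tool(increments=[[0,-0.001,-0.002,0],[0,-0.001,-0.003,0],[0,-0.001,-0.003,0]])

```text
time: 6.88
tcp_pos: [0.4983, 0.2742, 0.0506]
orientation: [-1.57, 0.001, -2.351]
contact_force: [-1.9, -2.2, 5.8]
gripper_width: 0.0532
```

Run:
```python
from h import *
im,d=cap('scene'); 
cv2.imwrite('pics/s3z.png',cv2.resize(im[180:320,300:450,::-1],None,fx=4,fy=4))
```

```text
(no output)
```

View pics/s3z.png

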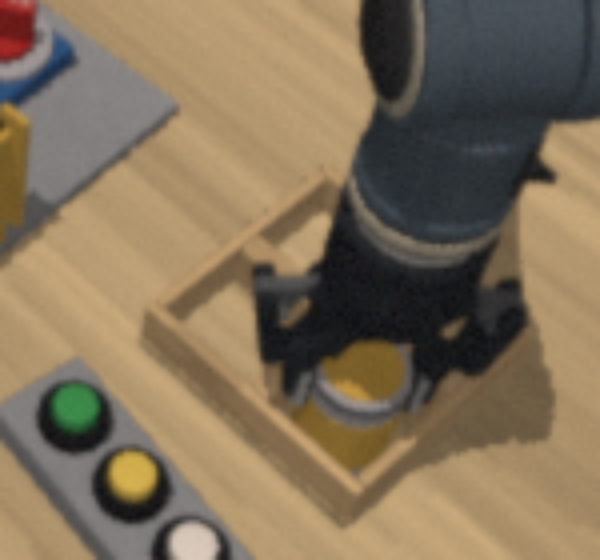

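Call:
servo_tool(increments=[[0,0,0,0],[0,0,0,0],[0,0,0.002,0],[0,0,0.03,0],[0,0,0.08,0],[0,0,0.13,0],[0,0,0.18,0],[0,0,0.2,0]], jaw=0.08)

```text
time: 7.92
tcp_pos: [0.4989, 0.2748, 0.2529]
orientation: [-1.569, 0.005, -2.351]
contact_force: [0.4, -0.8, -1.1]
gripper_width: 0.0801
```

Call:
servo_tool(increments=[[0,-0.05,0,0],[0,-0.1,0,0],[0,-0.16,0,0],[-0.01,-0.22,0,0],[-0.01,-0.28,0,0],[0,-0.34,0,0],[0.01,-0.4,0,0],[0.03,-0.46,0,0]], jaw=0.0854)

```text
time: 8.93
tcp_pos: [0.5275, -0.1874, 0.2497]
orientation: [-1.57, -0.0, -2.351]
contact_force: [1.4, 0.9, 0.6]
gripper_width: 0.0853
```

```bash
sed -i 's/^run()//' an2.py
cat > tins.py <<'E'
import sys
from h import *
from scipy import ndimage
def tins(fn):
    im,d=cap('top',fn); P=cloud('top',cv2.medianBlur(d,3))
    hsv=cv2.cvtColor(im,cv2.COLOR_RGB2HSV)
    m=(P[...,2]>.070)&(P[...,2]<.100)&(P[...,0]>.3)
    l,n=ndimage.label(m)
    for i in range(1,n+1):
        s=P[l==i]
        if len(s)<150 or len(s)>700: continue
        c,r=cv2.minEnclosingCircle(s[:,:2].astype(np.float32)); v,u=np.argwhere(l==i).mean(0)
        print('px',int(u),int(v),'mean',s.mean(0).round(4),'circ',np.round(c,4),round(r,3),len(s),'rgb',im[int(v),int(u)])
    return im,P
tins(sys.argv[1]); st=bot.read_state(); print(st['time'],st['tcp_pos'],st['orientation'][2])
E
python3 tins.py t3.png
```

```text
px 345 153 mean [ 0.7357 -0.1416  0.0785] circ [ 0.7366 -0.1433] 0.028 330 rgb [ 69  84 130]
px 311 223 mean [ 0.5482 -0.0484  0.0889] circ [ 0.5531 -0.0488] 0.067 268 rgb [112 105  97]
px 187 243 mean [0.4973 0.273  0.0862] circ [0.4982 0.2748] 0.028 373 rgb [166 134  67]
8.975 [ 0.52898419 -0.19810303  0.24910031] -2.3630392090066694
```

View pics/t3.png

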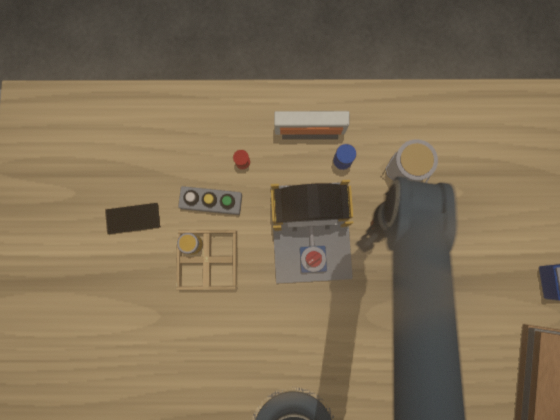

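```bash
cat > sc.py <<'E'
import sys
from h import *
im,d=cap('scene',sys.argv[1]); x=cloud('scene',cv2.medianBlur(d,3)).reshape(-1,3)
for c in eval(sys.argv[2]):
    for _ in range(2):
        s=x[(abs(x[:,2]-.079)<.005)&(np.hypot(x[:,0]-c[0],x[:,1]-c[1])<.036)]
        if len(s)<20: print('none');break
        c,r=cv2.minEnclosingCircle(s[:,:2].astype(np.float32))
    print(np.round(c,4),round(r,4),len(s))
st=bot.read_state(); print(st['time'],st['tcp_pos'],st['orientation'][2])
E
python3 sc.py s4.png "[(.549,-.242),(.425,-.363)]"
```

```text
[ 0.551  -0.2432] 0.0283 249
[ 0.4273 -0.3648] 0.0281 197
9.025 [ 0.5278473 -0.19406    0.2486971] -2.3629565732591846
```

View pics/s4.png

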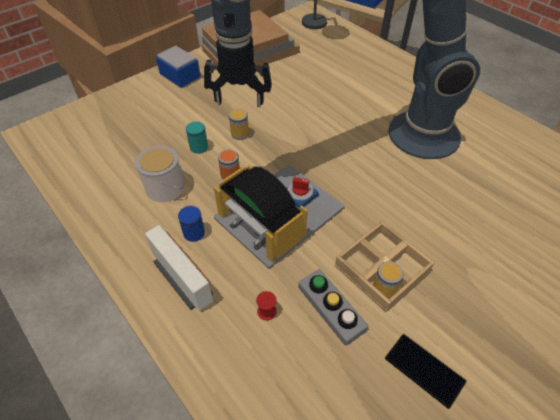

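Call:
servo_tool(increments=[[0.01,-0.03,0,0],[0.021,-0.05,0,0],[0.021,-0.05,-0.05,0],[0.021,-0.05,-0.1,0],[0.021,-0.05,-0.11,0],[0.021,-0.05,-0.11,0]])

```text
time: 9.78
tcp_pos: [0.5492, -0.2352, 0.1399]
orientation: [-1.571, 0.0, -2.351]
contact_force: [0.2, -0.1, -0.1]
gripper_width: 0.0854
```

Call:
servo_tool(increments=[[0.001,-0.007,0,0],[0.001,-0.007,-0.02,0],[0.001,-0.007,-0.05,0],[0.001,-0.007,-0.08,0],[0.001,-0.007,-0.098,0],[0.001,-0.007,-0.098,0]])

```text
time: 10.52
tcp_pos: [0.5497, -0.2428, 0.0412]
orientation: [-1.571, -0.0, -2.351]
contact_force: [-0.3, 0.5, 0.4]
gripper_width: 0.0855
```

Call:
servo_tool(increments=[[0,0,0,0],[0,0,0,0],[0,0,0,0],[0,0,0,0],[0,0,0,0],[0,0,0,0]], jaw=0.045)

```text
time: 11.28
tcp_pos: [0.5507, -0.2428, 0.0429]
orientation: [-1.568, 0.001, -2.351]
contact_force: [-0.9, 0.2, 6.3]
gripper_width: 0.0528
```

Call:
servo_tool(increments=[[0,0,0.03,0],[0,0,0.07,0],[0,0,0.12,0],[0,0,0.17,0],[0,0,0.2,0],[0,0,0.2,0]])

```text
time: 12.02
tcp_pos: [0.5509, -0.2428, 0.2438]
orientation: [-1.566, 0.002, -2.351]
contact_force: [-0.1, 0.4, -2.4]
gripper_width: 0.0527
```

Call:
servo_tool(increments=[[-0.02,0.04,0,0],[-0.04,0.09,0,0],[-0.054,0.15,0,0],[-0.054,0.21,0,0],[-0.054,0.27,0,0],[-0.054,0.33,0,0],[-0.054,0.39,0,0],[-0.054,0.436,0,0]])

```text
time: 13.02
tcp_pos: [0.4941, 0.1957, 0.2393]
orientation: [-1.573, -0.003, -2.349]
contact_force: [0.3, -0.1, -1.7]
gripper_width: 0.0528
```

Call:
servo_tool(increments=[[0,0,0,0],[0,0,-0.04,0],[0,0,-0.09,0],[0,0,-0.13,0],[0,0,-0.14,0],[0,0,-0.14,0],[0,0,-0.14,0]])

```text
time: 13.9
tcp_pos: [0.4969, 0.1939, 0.1028]
orientation: [-1.569, 0.003, -2.352]
contact_force: [-0.8, 0.1, -2.2]
gripper_width: 0.0529
```

```bash
cat > held.py <<'E'
import sys
from h import *
from scipy.optimize import least_squares
s=bot.read_state();t=s['tcp_pos'];print(s['time'],t,s['orientation'],s['q'][6])
im,d=cap('scene',sys.argv[1]+'.png')
cv2.imwrite('pics/%sz.png'%sys.argv[1],cv2.resize(im[180:320,300:450,::-1],None,fx=4,fy=4))
x=cloud('scene',cv2.medianBlur(d,3)).reshape(-1,3)
s=x[(x[:,2]<t[2]-.005)&(x[:,2]>.06)&(np.hypot(x[:,0]-t[0],x[:,1]-t[1])<.036)]
f=least_squares(lambda c:np.hypot(s[:,0]-c[0],s[:,1]-c[1])-.027,t[:2],loss='soft_l1',f_scale=.002);print(len(s),f.x)
E
python3 held.py s5
```

```text
13.9 [0.49687135 0.19390844 0.10282642] [-1.56945733  0.00271825 -2.35151993] -1.5326475513299038
221 [0.4978504  0.19345757]
```

View pics/s5z.png

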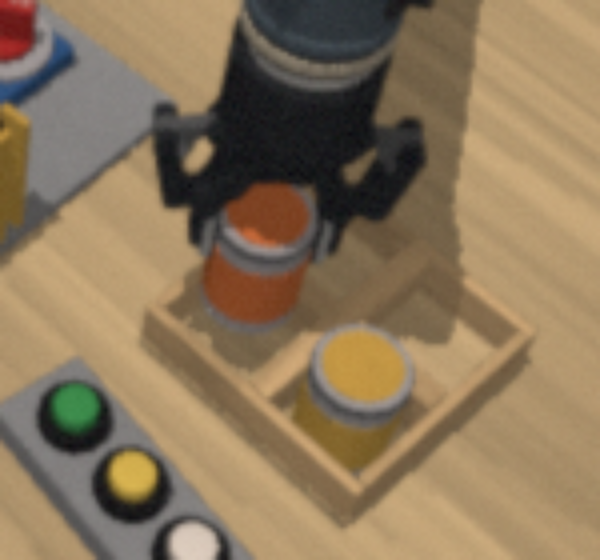

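Aligned with the cell (0.4975, 0.193). Lower.

Call:
servo_tool(increments=[[0,0,-0.02,0],[0,0,-0.035,0],[0,0,-0.045,0],[0,0,-0.05,0],[0,0,-0.051,0],[0,0,-0.051,0]])

```text
time: 14.7
tcp_pos: [0.4958, 0.1937, 0.0509]
orientation: [-1.57, 0.0, -2.351]
contact_force: [-2.6, 0.2, 2.8]
gripper_width: 0.0531
```

Call:
servo_tool(increments=[[0,0,0,0],[0,0,0,0],[0,0,0.002,0],[0,0,0.03,0],[0,0,0.08,0],[0,0,0.13,0],[0,0,0.18,0],[0,0,0.2,0]], jaw=0.08)

```text
time: 15.7
tcp_pos: [0.4969, 0.1944, 0.2539]
orientation: [-1.568, 0.005, -2.351]
contact_force: [0.4, 0.1, -1.1]
gripper_width: 0.0797
```

Call:
servo_tool(increments=[[0,-0.05,0,0],[-0.01,-0.1,0,0],[-0.02,-0.16,0,0],[-0.03,-0.22,0,0],[-0.04,-0.28,0,0],[-0.05,-0.34,0,0],[-0.06,-0.39,0,0],[-0.07,-0.43,0,0]], jaw=0.0854)

```text
time: 16.7
tcp_pos: [0.425, -0.2387, 0.2505]
orientation: [-1.57, 0.0, -2.353]
contact_force: [0.6, 0.4, 0.3]
gripper_width: 0.0855
```

Call:
servo_tool(increments=[[0,-0.05,0,0],[0,-0.09,0,0],[0,-0.128,0,0],[0,-0.128,0,0],[0,-0.128,0,0]])

```text
time: 17.32
tcp_pos: [0.426, -0.3635, 0.2502]
orientation: [-1.571, 0.001, -2.35]
contact_force: [-0.2, 1.0, -0.4]
gripper_width: 0.0852
```

```bash
python3 sc.py s6.png "[(.426,-.363)]"; python3 tins.py t6.png
```

```text
[ 0.4265 -0.3651] 0.0285 195
17.375 [ 0.42611776 -0.36306196  0.25032607] -2.349354247456487
px 345 153 mean [ 0.7356 -0.1416  0.0788] circ [ 0.7367 -0.1428] 0.028 330 rgb [ 64  78 122]
px 443 222 mean [ 0.5515 -0.3937  0.079 ] circ [ 0.5523 -0.3953] 0.028 353 rgb [ 89 119 104]
px 311 223 mean [ 0.5482 -0.0484  0.0889] circ [ 0.553  -0.0487] 0.066 268 rgb [104  97  91]
px 187 243 mean [0.4975 0.2733 0.0862] circ [0.4982 0.2745] 0.028 367 rgb [157 125  62]
px 218 244 mean [0.4946 0.193  0.0866] circ [0.4947 0.1938] 0.028 363 rgb [160  96  57]
px 432 271 mean [ 0.4249 -0.3619  0.0789] circ [ 0.4244 -0.3628] 0.028 365 rgb [148 119  67]
17.425 [ 0.42618976 -0.36296531  0.25043218] -2.3489136134989073
```

View pics/s6.png

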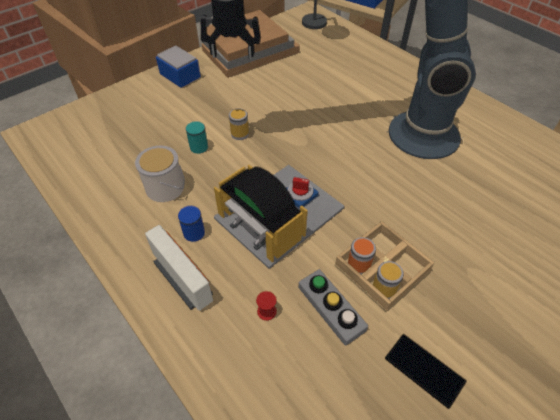

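Call:
servo_tool(increments=[[0,0,-0.05,0],[0,0,-0.1,0],[0,0,-0.15,0],[0,0,-0.19,0],[0,0,-0.208,0],[0,0,-0.208,0]])

```text
time: 18.18
tcp_pos: [0.4258, -0.3636, 0.042]
orientation: [-1.572, 0.0, -2.35]
contact_force: [0.6, 0.1, 0.2]
gripper_width: 0.0854
```

Call:
servo_tool(increments=[[0,0,0,0],[0,0,0,0],[0,0,0,0],[0,0,0,0],[0,0,0,0],[0,0,0,0]], jaw=0.045)

```text
time: 18.92
tcp_pos: [0.4267, -0.3651, 0.0442]
orientation: [-1.568, 0.0, -2.351]
contact_force: [-0.1, 0.6, 6.4]
gripper_width: 0.053
```

Call:
servo_tool(increments=[[0,0,0.03,0],[0,0,0.07,0],[0,0,0.12,0],[0,0,0.17,0],[0,0,0.2,0],[0,0,0.2,0]])

```text
time: 19.68
tcp_pos: [0.4267, -0.3652, 0.2448]
orientation: [-1.565, 0.0, -2.351]
contact_force: [0.6, -0.1, -3.1]
gripper_width: 0.0533
```

Call:
servo_tool(increments=[[0.01,0.04,0,0],[0.02,0.1,0,0],[0.03,0.16,0,0],[0.04,0.22,0,0],[0.05,0.28,0,0],[0.05,0.34,0,0],[0.05,0.4,0,0],[0.05,0.46,0,0]])

```text
time: 20.68
tcp_pos: [0.4742, 0.0968, 0.2403]
orientation: [-1.572, -0.003, -2.351]
contact_force: [1.6, -0.3, -3.2]
gripper_width: 0.0527
```

Call:
servo_tool(increments=[[-0.02,0.06,0,0],[-0.04,0.11,0,0],[-0.05,0.15,0,0],[-0.06,0.178,0,0],[-0.06,0.178,0,0],[-0.06,0.178,-0.05,0],[-0.06,0.178,-0.1,0],[-0.06,0.178,-0.13,0]])

```text
time: 21.68
tcp_pos: [0.4142, 0.2705, 0.1086]
orientation: [-1.571, -0.006, -2.353]
contact_force: [0.3, 0.4, -3.4]
gripper_width: 0.053
```

Call:
servo_tool(increments=[[0,0,-0.01,0],[0,0,-0.01,0],[0,0,-0.01,0]])

```text
time: 22.05
tcp_pos: [0.4166, 0.274, 0.1035]
orientation: [-1.57, 0.002, -2.352]
contact_force: [-0.3, -0.2, -2.9]
gripper_width: 0.053
```

```bash
python3 held.py s7
```

```text
22.05 [0.4166364  0.27395863 0.10346899] [-1.57007638  0.00235821 -2.35156352] -1.7728284563852459
246 [0.41786883 0.27389279]
```

View pics/s7z.png

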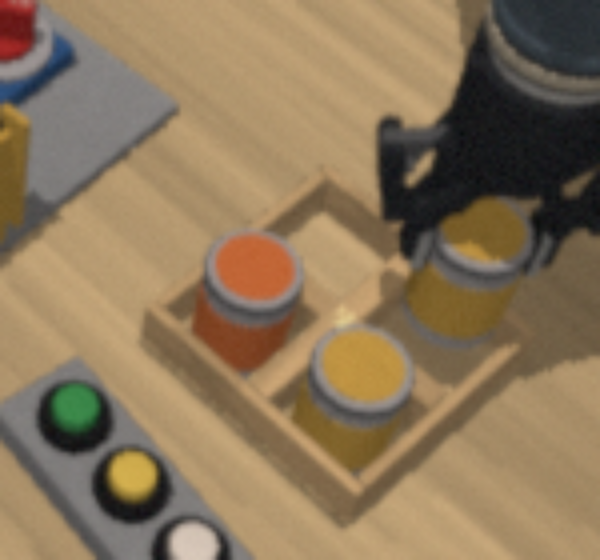

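Call:
servo_tool(increments=[[0,-0.001,-0.02,0],[0,-0.001,-0.035,0],[0,-0.001,-0.045,0],[0,-0.001,-0.05,0],[0,-0.001,-0.051,0],[0,-0.001,-0.051,0]])

```text
time: 22.85
tcp_pos: [0.4157, 0.2727, 0.0522]
orientation: [-1.57, -0.0, -2.351]
contact_force: [-2.7, -2.0, 5.2]
gripper_width: 0.0532
```

Call:
servo_tool(increments=[[0,0,0,0],[0,0,0,0],[0,0,0.002,0],[0,0,0.03,0],[0,0,0.08,0],[0,0,0.12,0],[0,0,0.14,0],[0,0,0.14,0]], jaw=0.08)

```text
time: 23.85
tcp_pos: [0.4166, 0.2731, 0.1928]
orientation: [-1.569, 0.004, -2.351]
contact_force: [-0.6, -0.2, -1.3]
gripper_width: 0.0803
```

Call:
servo_tool(increments=[[0.02,-0.05,0,10],[0.03,-0.1,0,20],[0.04,-0.15,0,30],[0.04,-0.2,0,40],[0.04,-0.25,0,50],[0.04,-0.3,0,60],[0.04,-0.326,0,70],[0.04,-0.326,0,80]], jaw=0.06)

```text
time: 24.85
tcp_pos: [0.4546, -0.0567, 0.1897]
orientation: [-1.573, 0.002, -0.966]
contact_force: [0.7, 0.6, 0.2]
gripper_width: 0.0599
```

Call:
servo_tool(increments=[[0,0,0,0],[0,0,0,0],[0,0,0,0]])

```text
time: 25.22
tcp_pos: [0.4556, -0.0529, 0.1911]
orientation: [-1.571, 0.0, -0.966]
contact_force: [0.5, -0.3, -0.0]
gripper_width: 0.06
```

```bash
python3 sc.py s8.png "[(.426,-.363)]"; python3 tins.py t8.png
python3 - <<'E'
from h import *
im=cv2.imread('pics/s8.png');cv2.imwrite('pics/s8z.png',cv2.resize(im[120:330,200:450],None,fx=3,fy=3))
print(bot.read_state()['q'])
E
```

```text
none
px 345 153 mean [ 0.7353 -0.1416  0.0788] circ [ 0.7356 -0.1426] 0.029 333 rgb [ 67  82 127]
px 443 222 mean [ 0.5517 -0.3938  0.0789] circ [ 0.5521 -0.3951] 0.028 352 rgb [ 94 123 108]
px 311 223 mean [ 0.5482 -0.0484  0.0888] circ [ 0.5533 -0.0489] 0.067 268 rgb [108 102  95]
px 187 243 mean [0.4975 0.2734 0.0862] circ [0.4977 0.2747] 0.028 367 rgb [162 130  64]
px 218 245 mean [0.4913 0.1924 0.0864] circ [0.4916 0.1935] 0.028 366 rgb [163  98  56]
px 187 275 mean [0.4152 0.2717 0.0862] circ [0.4155 0.2731] 0.028 371 rgb [164 132  69]
25.325 [ 0.45575772 -0.05304075  0.19129988] -0.9658073810594476
[ 0.73817786  0.25212109 -0.8190455   2.03709165  0.22714367  0.9427543
  0.4051883 ]Traceback (most recent call last):
  File "sc.py", line 9, in <module>
    print(np.round(c,4),round(r,4),len(s))
                              ^
NameError: name 'r' is not defined
```

View pics/s8z.png

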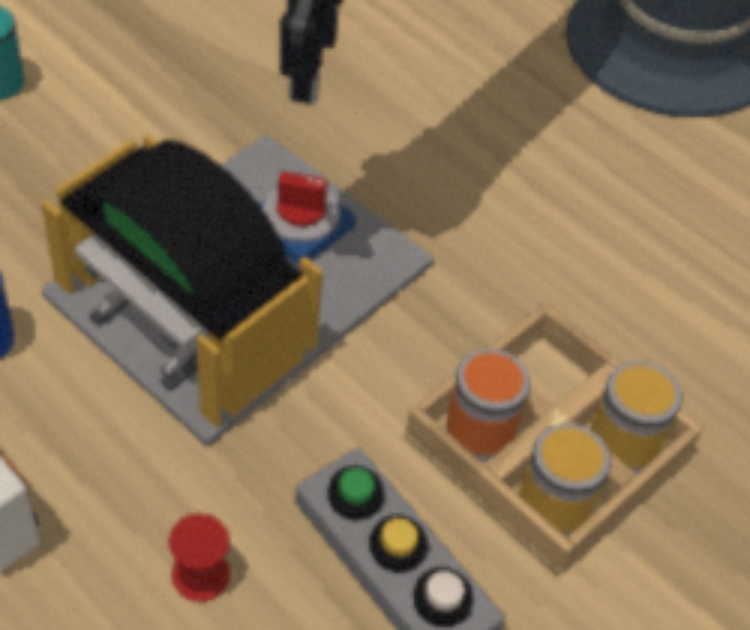

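Call:
servo_tool(increments=[[0.001,-0.001,-0.04,1],[0.001,-0.001,-0.08,1],[0.001,-0.001,-0.11,1],[0.001,-0.001,-0.13,1],[0.001,-0.001,-0.141,1],[0.001,-0.001,-0.141,1]], jaw=0.05)

```text
time: 26.08
tcp_pos: [0.4566, -0.0543, 0.0501]
orientation: [-1.571, 0.001, -0.948]
contact_force: [-0.1, 1.2, 0.6]
gripper_width: 0.05
```

Call:
servo_tool(increments=[[0,0,0,0],[0,0,0,0],[0,0,0,0],[0,0,0,0],[0,0,0,0],[0,0,0,0]], jaw=0.008, newtons=30)

```text
time: 26.82
tcp_pos: [0.4576, -0.0544, 0.0512]
orientation: [-1.569, -0.001, -0.948]
contact_force: [-0.6, -0.3, 6.4]
gripper_width: 0.0134
```

Call:
servo_tool(increments=[[0,0,0,-10],[0,0,0,-20],[0,0,0,-30],[0,0,0,-40],[0,0,0,-50],[0,0,0,-60],[0,0,0,-70],[0,0,0,-80]])

```text
time: 27.82
tcp_pos: [0.4584, -0.0544, 0.0512]
orientation: [-1.568, 0.003, -2.35]
contact_force: [2.7, -0.5, 2.0]
gripper_width: 0.0131
```

```bash
cat > plat.py <<'E'
from h import *
im,d=cap('scene'); 
x=cloud('scene',cv2.medianBlur(d,3)).reshape(-1,3)
c=np.array([.597,-.048])
for lo,hi in ((.640,.655),):
    s=x[(x[:,2]>.08)&(x[:,2]<.13)&(x[:,0]>lo)&(x[:,0]<hi)&(abs(x[:,1]+.05)<.05)]
    print('scene plat front',len(s),np.percentile(s[:,2],[10,30,50,70,90]).round(4))
im,d=cap('top');P=cloud('top',cv2.medianBlur(d,3))
x=P[205:232,280:345].reshape(-1,3); s=x[(x[:,2]>.08)&(x[:,2]<.112)&(x[:,0]<.552)&(x[:,0]>.535)&(abs(x[:,1]+.05)<.06)]
if len(s)>5: print('top plat',len(s),np.percentile(s[:,2],[10,30,50,70,90]).round(4))
x=P[175:232,262:360].reshape(-1,3); s=x[(x[:,2]>.150)&(x[:,2]<.19)&(x[:,0]>.56)&(x[:,0]<.63)]
print('cowl top',len(s),np.median(s[:,2]).round(5),np.percentile(s[:,2],90).round(4),s.mean(0)[:2].round(4))
st=bot.read_state();print(st['time'],st['tcp_pos'],np.degrees(st['orientation'][2]),st['contact_force'],st['torque'],st['q'][6])
E
python3 plat.py
```

```text
scene plat front 318 [0.0904 0.0926 0.0934 0.0942 0.1145]
top plat 208 [0.091  0.0925 0.0935 0.0941 0.095 ]
cowl top 1332 0.16378 0.1676 [ 0.595  -0.0463]
27.925 [ 0.45841007 -0.05440559  0.0511952 ] -134.32797333270133 [2.15290586 0.58931556 5.43238698] [ 0.00671877 -0.34961522 -0.0107903 ] -0.9691906602650882
```

Call:
servo_tool(increments=[[0,0,0,-10],[0,0,0,-20],[0,0,0,-30],[0,0,0,-40],[0,0,0,-50],[0,0,0,-60],[0,0,0,-70],[0,0,0,-80]])

```text
time: 28.92
tcp_pos: [0.4585, -0.0552, 0.0512]
orientation: [-1.572, 0.004, 2.54]
contact_force: [2.1, -2.0, 6.2]
gripper_width: 0.0131
```

Call:
servo_tool(increments=[[0,0,0,0],[0,0,0,0],[0,0,0,0],[0,0,0.01,0],[0,0,0.04,0],[0,0,0.07,0],[0,0,0.07,0]], jaw=0.06)

```text
time: 29.8
tcp_pos: [0.4585, -0.0546, 0.1228]
orientation: [-1.574, 0.005, 2.543]
contact_force: [-0.2, -0.3, -0.5]
gripper_width: 0.0603
```

```bash
python3 plat.py
```

```text
scene plat front 314 [0.0957 0.0975 0.098  0.099  0.1145]
top plat 198 [0.0949 0.0973 0.098  0.0986 0.0998]
cowl top 1330 0.16346 0.1674 [ 0.5949 -0.0462]
29.9 [ 0.45654876 -0.05446074  0.1205363 ] 145.67928270348665 [ 0.15215284 -0.67385638  0.08631453] [-0.02139458 -0.01250489 -0.01388084] -2.1259714038459014
```

Call:
servo_tool(increments=[[0,0,0,10],[0,0,0,20],[0,0,0,30],[0,0,0,40],[0,0,0,50],[0,0,0,60],[0,0,0,70],[0,0,0,80]])

```text
time: 30.9
tcp_pos: [0.4557, -0.0544, 0.1192]
orientation: [-1.573, -0.002, -2.339]
contact_force: [0.0, -0.2, -0.0]
gripper_width: 0.0599
```

Call:
servo_tool(increments=[[0,0,0,10],[0,0,0,20],[0,0,0,30],[0,0,0,40],[0,0,0,50],[0,0,0,60],[0,0,0,70],[0,0,0,80]])

```text
time: 31.9
tcp_pos: [0.4557, -0.0544, 0.1192]
orientation: [-1.572, 0.002, -0.942]
contact_force: [0.0, -0.4, 0.5]
gripper_width: 0.0601
```

Call:
servo_tool(increments=[[0,0,0,10],[0,0,0,20],[0,0,-0.03,20],[0,0,-0.055,20],[0,0,-0.07,20],[0,0,-0.07,20]])

```text
time: 32.65
tcp_pos: [0.4557, -0.0543, 0.0491]
orientation: [-1.572, 0.003, -0.599]
contact_force: [-0.6, 0.1, 0.1]
gripper_width: 0.0599
```

Call:
servo_tool(increments=[[0,0,0,0],[0,0,0,0],[0,0,0,0],[0,0,0,0],[0,0,0,0],[0,0,0,0]], jaw=0.008)

```text
time: 33.4
tcp_pos: [0.4574, -0.0544, 0.0511]
orientation: [-1.57, -0.001, -0.599]
contact_force: [-0.3, 0.3, 6.4]
gripper_width: 0.0132
```

```bash
python3 plat.py
```

```text
scene plat front 319 [0.0953 0.0971 0.0978 0.0988 0.1139]
top plat 198 [0.0951 0.0973 0.0979 0.0985 0.0994]
cowl top 1327 0.16382 0.1677 [ 0.5949 -0.0464]
33.5 [ 0.45738675 -0.05445177  0.05110109] -34.33457085306737 [-0.86551531  0.54998322  6.25278602] [0.01326335 0.18532817 0.03981789] 0.6441017256640431
```

Call:
servo_tool(increments=[[0,0,0,-10],[0,0,0,-20],[0,0,0,-30],[0,0,0,-40],[0,0,0,-50],[0,0,0,-60],[0,0,0,-70],[0,0,0,-80]])

```text
time: 34.5
tcp_pos: [0.4583, -0.0542, 0.0511]
orientation: [-1.568, 0.002, -2.001]
contact_force: [2.4, 0.6, 2.4]
gripper_width: 0.0134
```

Call:
servo_tool(increments=[[0,0,0,-10],[0,0,0,-20],[0,0,0,-30],[0,0,0,-40],[0,0,0,-50],[0,0,0,-60],[0,0,0,-70],[0,0,0,-75]])

```text
time: 35.5
tcp_pos: [0.4588, -0.055, 0.0512]
orientation: [-1.57, 0.005, 2.975]
contact_force: [2.7, -1.2, 1.2]
gripper_width: 0.0136
```

```bash
python3 plat.py; python3 plat.py
```

```text
scene plat front 307 [0.1032 0.1059 0.1069 0.1084 0.1144]
top plat 187 [0.104  0.1059 0.1067 0.1071 0.1078]
cowl top 1332 0.16366 0.1674 [ 0.5949 -0.0465]
35.6 [ 0.45879867 -0.05499105  0.05114055] 170.6503747850146 [ 2.94873365 -1.92404278  3.67409593] [-0.36166142 -0.52909434 -0.11941009] -1.580707649585279
scene plat front 302 [0.1034 0.1062 0.1068 0.1083 0.1144]
top plat 186 [0.104  0.1056 0.1064 0.1071 0.108 ]
cowl top 1342 0.16356 0.1676 [ 0.5949 -0.0458]
35.7 [ 0.45875814 -0.05502381  0.05110822] 170.7130767420523 [ 2.56047906 -1.93582258  3.7019976 ] [-0.45943395 -0.76553413 -0.03321327] -1.5796869689069324
```

Call:
servo_tool(increments=[[0,0,0,-8],[0,0,0,-16],[0,0,0,-24],[0,0,0,-30],[0,0,0,-36],[0,0,0,-36]])

```text
time: 36.45
tcp_pos: [0.4585, -0.0554, 0.0511]
orientation: [-1.573, 0.004, 2.35]
contact_force: [3.9, -3.5, 6.0]
gripper_width: 0.0135
```

```bash
for i in 1 2 3; do python3 plat.py; done
```

```text
scene plat front 299 [0.1048 0.1078 0.1089 0.1102 0.1149]
top plat 192 [0.1058 0.1076 0.1084 0.1092 0.1108]
cowl top 1365 0.16428 0.1682 [ 0.5949 -0.0461]
36.55 [ 0.45854567 -0.05544164  0.05110809] 134.68356035306826 [ 3.17358351 -3.85816255  4.84601243] [-0.66975991 -0.64148643 -0.04193425] -2.0853653237401244
scene plat front 294 [0.1049 0.1077 0.1086 0.11   0.1156]
top plat 183 [0.1055 0.1077 0.1084 0.109  0.1097]
cowl top 1351 0.1642 0.1683 [ 0.5948 -0.0462]
36.65 [ 0.45854135 -0.05544601  0.05111244] 134.68813501215277 [ 3.07673956 -3.23895662  4.74357203] [-0.68951901 -0.60654521 -0.00951877] -2.0852739068147557
scene plat front 296 [0.1054 0.1081 0.1089 0.11   0.1154]
top plat 183 [0.1057 0.108  0.1085 0.1091 0.11  ]
cowl top 1361 0.16443 0.1683 [ 0.5948 -0.0465]
36.75 [ 0.45854192 -0.05542766  0.05111214] 134.6847771887014 [ 3.38239155 -2.80974526  4.89295899] [-0.63936185 -0.59989928 -0.00492832] -2.08530863945333
```

Call:
servo_tool(increments=[[0,0,0,-8],[0,0,0,-14],[0,0,0,-14],[0,0,0,-14]])

```text
time: 37.25
tcp_pos: [0.4584, -0.0555, 0.0511]
orientation: [-1.573, 0.003, 2.106]
contact_force: [1.9, -3.5, 6.3]
gripper_width: 0.0136
```

Call:
servo_tool(increments=[[0,0,0,0],[0,0,0,0],[0,0,0,0],[0,0,0.01,0],[0,0,0.05,0],[0,0,0.1,0],[0,0,0.13,0],[0,0,0.13,0]], jaw=0.06)

```text
time: 38.25
tcp_pos: [0.4583, -0.0545, 0.183]
orientation: [-1.576, 0.002, 2.106]
contact_force: [0.1, -0.4, -0.7]
gripper_width: 0.0601
```

```bash
for i in 1 2 3; do python3 plat.py; done; python3 tins.py t9.png; python3 sc.py s9.png "[]"
```

```text
scene plat front 300 [0.1061 0.1087 0.1096 0.1114 0.1162]
top plat 195 [0.1069 0.1085 0.1092 0.1097 0.1108]
cowl top 1363 0.16496 0.169 [ 0.595  -0.0464]
38.35 [ 0.45626179 -0.05427864  0.18029023] 120.6729326899383 [-0.324629   -0.14005906 -0.07999272] [ 0.0849209   0.06203441 -0.00080529] -2.44582578588305
scene plat front 301 [0.1059 0.1086 0.1094 0.1111 0.116 ]
top plat 194 [0.1067 0.1082 0.1088 0.1094 0.1105]
cowl top 1376 0.16492 0.169 [ 0.5949 -0.046 ]
38.45 [ 0.45576487 -0.05435189  0.17935288] 120.66737177351995 [0.9062466  0.36700914 0.52010378] [-0.01761063 -0.05555958 -0.04776959] -2.4457997870132338
scene plat front 293 [0.1061 0.1089 0.1096 0.1109 0.1157]
top plat 194 [0.1061 0.1089 0.1097 0.1102 0.111 ]
cowl top 1385 0.16503 0.1692 [ 0.5949 -0.0459]
38.55 [ 0.45593387 -0.05448003  0.17929194] 120.65051287745116 [-0.84494421  0.42505809 -0.23289215] [-0.02412074  0.01535217  0.01090846] -2.4459058814611883
px 345 153 mean [ 0.7355 -0.1416  0.0788] circ [ 0.7366 -0.1426] 0.028 331 rgb [ 66  80 125]
px 443 222 mean [ 0.5516 -0.3938  0.0788] circ [ 0.5525 -0.3953] 0.028 355 rgb [ 95 123 109]
px 187 243 mean [0.4975 0.2732 0.0863] circ [0.4977 0.2746] 0.028 368 rgb [161 129  65]
px 218 245 mean [0.4914 0.1925 0.0865] circ [0.4914 0.1936] 0.028 363 rgb [163  98  58]
px 187 275 mean [0.4153 0.2717 0.0864] circ [0.4153 0.2733] 0.028 370 rgb [161 130  65]
38.6 [ 0.45607729 -0.05454313  0.17939591] 2.1056776979535274
38.65 [ 0.45620008 -0.0545436   0.17952203] 2.1056930118958856
```

View pics/s9.png

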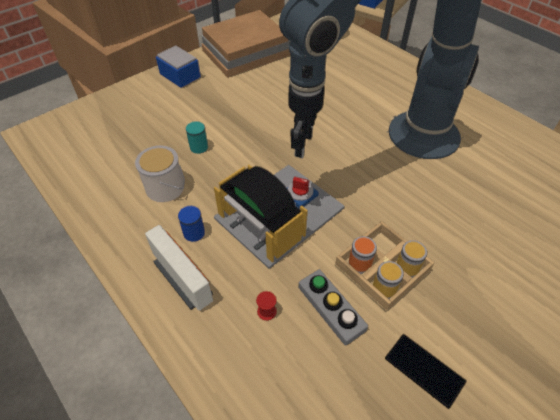

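Call:
servo_tool(increments=[[0,0,0,10],[0,0.04,0.01,20],[0,0.09,0.02,30],[0,0.14,0.02,40],[0.01,0.19,0.02,50],[0.04,0.23,0.02,60],[0.08,0.26,0.02,70],[0.11,0.3,0.02,80]], jaw=0)

```text
time: 39.65
tcp_pos: [0.5683, 0.2456, 0.1995]
orientation: [-1.57, -0.001, -2.777]
contact_force: [-0.2, -0.8, 0.1]
gripper_width: -0.0003
```

Call:
servo_tool(increments=[[0.03,0.02,-0.02,10],[0.055,0.03,-0.06,20],[0.055,0.03,-0.09,30],[0.055,0.03,-0.12,40],[0.055,0.03,-0.12,50],[0.055,0.03,-0.12,50],[0.055,0.03,-0.12,50]])

```text
time: 40.52
tcp_pos: [0.622, 0.2755, 0.0804]
orientation: [-1.571, 0.0, -1.911]
contact_force: [0.3, 0.0, -0.2]
gripper_width: -0.0005
```

```bash
python3 plat.py
python3 - <<'E'
from h import *
im,d=cap('scene');cv2.imwrite('pics/s10.png',cv2.resize(im[220:370,260:430,::-1],None,fx=4,fy=4))
E
```

```text
scene plat front 300 [0.1054 0.1088 0.1096 0.111  0.1157]
top plat 186 [0.1064 0.1083 0.1094 0.1099 0.1106]
cowl top 1381 0.16491 0.1691 [ 0.5949 -0.0458]
40.625 [0.62200986 0.27564114 0.08073345] -109.428316578195 [ 0.61376112 -0.22265692 -0.67423674] [-0.0187398  -0.00244699 -0.01392318] -0.8492900916268596
```

View pics/s10.png

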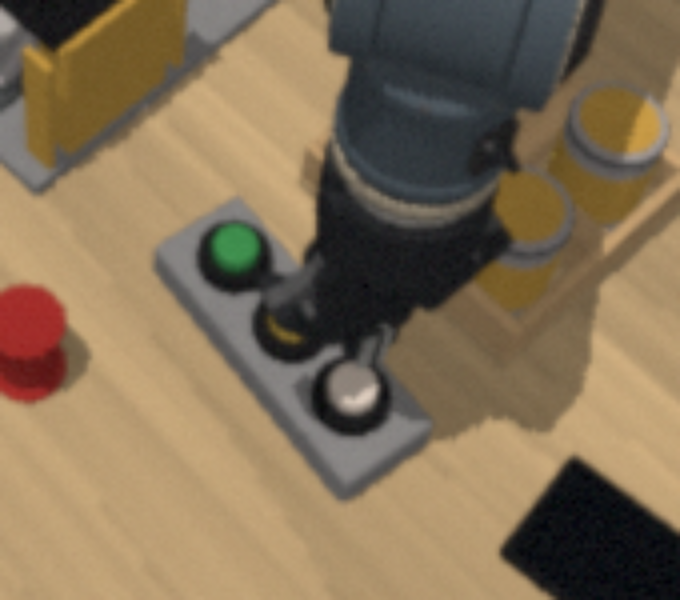

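Call:
servo_tool(increments=[[0,0,-0.02,0],[0,0,-0.03,0],[0,0,-0.036,0],[0,0,-0.04,0],[0,0,-0.041,0],[0,0,-0.041,0]])

```text
time: 41.42
tcp_pos: [0.621, 0.2752, 0.0455]
orientation: [-1.572, -0.002, -1.909]
contact_force: [-14.1, -6.5, 36.3]
gripper_width: -0.0
```

Run:
```python
from h import *
im,d=cap('scene');cv2.imwrite('pics/s11.png',cv2.resize(im[250:350,290:400,::-1],None,fx=6,fy=6))
s=bot.read_state();print(s['tcp_pos'],s['contact_force'],s['torque'])
```

```text
[0.62101251 0.27520539 0.04552595] [-14.0068221   -7.06359866  36.7725912 ] [-1.43323708  3.1856429   0.03926138]
```

View pics/s11.png

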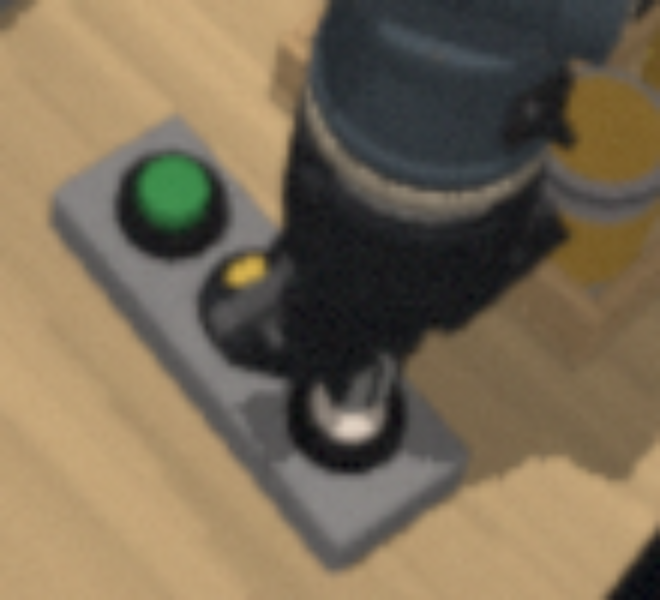

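Run:
```python
from h import *
z=np.load('scene0.npz');P=cloud('scene',z['d']);im=z['im']
print((P[302:335,330:365:2,2]*1000).astype(int))
im,d=cap('scene');P=cloud('scene',d)
print((P[302:335,330:365:2,2]*1000).astype(int))
print(bot.read_state()['tcp_pos'])
```

```text
[[ 48  51  51  48  45  41  39  32  32  31   1   0   1   0  -2   2   1   0]
 [ 44  50  51  47  43  43  29  27  29  30   0   0   0   2  -2  -1   0   2]
 [ 42  43  44  42  44  42  27  29  27  29  28   0   0  -1   0   0   1  -1]
 [ 41  43  44  42  44  42  30  28  28  29  31  -2  -3   0   1  -1   1   0]
 [ 43  42  44  41  43  37  30  28  29  30  30  28  -1   0   0  -1  -2   0]
 [ 44  41  42  41  40  33  29  31  29  31  31  27   0  -1  -2   0  -2   0]
 [ 39  42  41  39  36  29  32  28  29  29  31  30   0  -2  -1   5   0   2]
 [ 35  35  37  34  33  32  28  41  43  44  42  30  26   0  -1  -2   0   1]
 [ 29  33  31  30  32  29  41  45  51  52  43  42  30   0   1   0   1   0]
 [ 27  33  28  27  32  32  41  50  51  54  51  39  30  30   2   0   1   0]
 [ 28  29  30  31  29  42  39  51  53  53  52  50  43  31   3  -1   2   0]
 [ 31  29  29  31  29  42  40  50  51  52  51  53  42  32  31   1   3  -1]
 [ 30  30  28  32  28  42  47  52  52  54  50  51  41  41  31  -2   0  -1]
 [ 28  29  29  31  40  43  50  50  52  52  55  52  51  41  27  29   0  -1]
 [ 31  29  28  30  42  44  47  53  53  53  55  53 
[... 3186 characters left out ...]
 28  29  32  28  35  38  42  42  40  41  34  31  28  31  29  29]
 [  6  15  25  27  30  29  29  34  38  38  40  36  30  29  32  31  28  28]
 [ -2  10  21  25  27  29  28  34 903  33  35  29  30  31  30  29  30  28]
 [  0   5  17  25  31  28  27  31  31  33  28  31  31  31  31  31  30  26]
 [  0   0  13  22  30  29  30  31  32  32  31  30  33  31  31  26  27  18]
 [  1   3  11  17  24  30  29  31  29  28  31  32  29  29  30  27  20  13]
 [  0   0   4  16  20  30  28  30  29  28  29  31  30  31  28  25  17   4]
 [  0  -1   0   9  21  25  28  29  30  30  32  30  31  32  26  18   6   2]
 [  0   0   1   6  18  24  31  32  30  29  32  28  28  27  22  12   2   1]]
[0.62100654 0.2752236  0.04551188]
```

Call:
servo_tool(increments=[[0,0,0.02,0],[0,0,0.04,0],[-0.004,-0.05,0.04,0],[-0.004,-0.05,0.04,0],[-0.004,-0.05,0.04,0]])

```text
time: 42.15
tcp_pos: [0.6178, 0.2257, 0.0792]
orientation: [-1.571, 0.0, -1.909]
contact_force: [0.1, 0.1, 0.2]
gripper_width: -0.0002
```

Call:
servo_tool(increments=[[0,0,-0.02,0],[0,0,-0.03,0],[0,0,-0.035,0],[0,0,-0.037,0],[0,0,-0.037,0],[0,0,-0.037,0]])

```text
time: 42.9
tcp_pos: [0.6167, 0.2266, 0.0457]
orientation: [-1.573, -0.0, -1.907]
contact_force: [-9.4, -3.2, 25.6]
gripper_width: 0.0
```

Bottomed (25 N, same height as white). Now green.

Call:
servo_tool(increments=[[0,0,0.02,0],[0,0,0.037,0],[-0.005,-0.049,0.037,0],[-0.005,-0.049,0.037,0],[-0.005,-0.049,0.037,0]])

```text
time: 43.52
tcp_pos: [0.6128, 0.1766, 0.0792]
orientation: [-1.571, 0.0, -1.909]
contact_force: [0.4, -0.2, 0.0]
gripper_width: 0.0
```

Call:
servo_tool(increments=[[0,0,-0.02,0],[0,0,-0.03,0],[0,0,-0.035,0],[0,0,-0.037,0],[0,0,-0.037,0],[0,0,-0.037,0]])

```text
time: 44.28
tcp_pos: [0.6118, 0.1776, 0.0457]
orientation: [-1.573, -0.0, -1.907]
contact_force: [-9.6, -2.0, 26.5]
gripper_width: 0.0002
```

Call:
servo_tool(increments=[[0,0,0.02,0],[0,0,0.05,0],[0,0,0.1,0],[0,0,0.15,0],[0,0.05,0.15,0],[0,0.1,0.15,0],[0,0.15,0.15,0],[0,0.2,0.15,0]])

```text
time: 45.28
tcp_pos: [0.6124, 0.3782, 0.1915]
orientation: [-1.571, -0.001, -1.908]
contact_force: [0.3, -1.3, 0.1]
gripper_width: -0.0002
```

```bash
python3 plat.py; python3 plat.py; python3 tins.py t12.png
python3 - <<'E'
from h import *
im,d=cap('scene','s12.png');np.savez('top0b.npz',im=0)
im,d=cap('top');np.savez('topend.npz',im=im,d=d,P=cloud('top',d))
import an2
an2.run('topend.npz')
E
```

```text
scene plat front 297 [0.106  0.1089 0.1098 0.1111 0.1159]
top plat 185 [0.1066 0.1083 0.1095 0.1101 0.1111]
cowl top 1372 0.16511 0.1689 [ 0.5949 -0.0464]
45.375 [0.60916605 0.38531839 0.19088698] -108.75202152680383 [-0.16752803  0.36534569  0.74765415] [ 0.01625303  0.01302516 -0.01557655] -0.9832151459320643
scene plat front 307 [0.1052 0.1088 0.1097 0.1112 0.116 ]
top plat 193 [0.1068 0.1084 0.109  0.1097 0.1109]
cowl top 1376 0.1652 0.1688 [ 0.595  -0.0461]
45.475 [0.61170451 0.37802528 0.1909954 ] -109.1674259810045 [ 0.63786525 -0.74060984 -0.72218832] [-0.07595202 -0.0358044   0.028116  ] -0.9823948288531535
px 345 153 mean [ 0.7355 -0.1414  0.0788] circ [ 0.7364 -0.1433] 0.029 335 rgb [ 69  84 129]
px 443 222 mean [ 0.5518 -0.3939  0.0789] circ [ 0.5523 -0.395 ] 0.028 351 rgb [ 99 129 113]
px 187 243 mean [0.4975 0.2733 0.0865] circ [0.4981 0.2748] 0.028 366 rgb [165 132  65]
px 218 245 mean [0.4914 0.1924 0.0866] circ [0.4914 0.1933] 0.028 364 rgb [168 103  61]
px 187 275 mean [0.4152 0.2715 0.0863] circ [0.4149 0.2732] 0.028 373 rgb [165 132  66]
45.525 [0.61257745 0.37603
[... 2002 characters left out ...]
 75 75 73 47 47 45 45 45 44 45 44 44 39 37 37
  37 32]
 [18 29 35 37 37 37 39 42 66 72 72 45 44 44 44 44 45 44 44 42 37 38 40 40
  37 32]
 [17 30 33 36 37 37 37 38 42 44 44 44 44 44 44 44 44 43 42 38 36 38 40 39
  37 31]
 [15 30 32 35 36 36 36 36 36 41 41 43 44 44 42 42 42 42 38 38 36 36 36 36
  33 31]
 [16 30 31 32 35 36 37 36 38 40 41 39 39 41 41 41 38 38 37 38 37 37 33 33
  31 31]
 [16 29 30 31 32 33 35 37 36 39 36 37 37 37 36 37 36 37 35 37 37 36 32 31
  31 31]
 [16 28 30 30 33 33 34 36 37 39 37 36 36 36 36 37 37 37 36 37 36 32 31 30
  30 30]]an2.py:9: RuntimeWarning: Mean of empty slice.
  print(n,'mean',s.mean(0).round(4),'circ',np.round(c,4),round(rr,4),len(s))
  ret = um.true_divide(
```

View pics/s12.png

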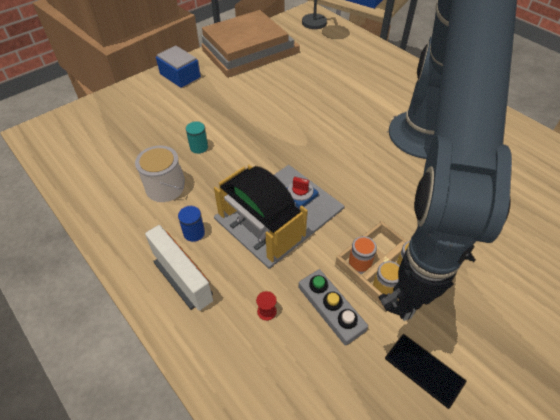

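```bash
python3 -c "
from workcell import bot
print(bot.read_state()['joint_vel']); print(bot.sign_off())"
```

```text
[ 7.28004184e-03 -7.38138993e-03 -2.65495348e-03  7.36640571e-05
 -4.01945424e-03 -1.34879288e-03  3.07354425e-04]
the job is handed in; nothing more can be done
None
```

The job is done and handed in at about 45.6 s. All the steps were carried out in order, but no verdict is reported back.

- **Tins:** There were three tins: two yellow and one orange. Each now stands upright on the floor of its own crate cell, released. Their tops read about 86 mm in the camera. The orange tin shifted about 3 mm within its cell after release and still stands correctly. I left the blue and turquoise look-alikes alone.
- **Jack:** I turned the knob about 365° clockwise in two grips. The platform is up against the cowl and lifts it about 1.3–1.5 mm by depth camera (limit 4 mm). The cowl's measured position changed by less than 1 mm. I could not read the contact force directly; contact is inferred from the cowl's top rising as the platform did.
- **Buttons:** I pressed white, yellow and green one at a time in that order, each until it bottomed out. The wrist force was 36 N on white and about 26 N on the other two. White's force was higher than needed but within limits. Afterwards all three buttons read at their original height.
- **Bystanders:** The glue can and spool measured within 1 mm of where they started. I did not measure the phone again, but it looks in its place in the last picture and I never touched it.

No check failed. One small disagreement: the button tops read about 51 mm in the scene camera and about 47 mm in the top camera, against 48 mm stated. I relied on force and on the change in height instead.

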